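Clear packing debris from under a lab shelf into the waste box and latch it

TASK

An instrument was unpacked at this lab bench: put all three leftover packing pieces (the stepped foam block, the L-shaped foam corner and the cardboard sleeve) into the open waste box. Then shut its lid fully and, only once it is shut, swing the turnbutton across the lid until it points straight over it, at its stop. Do not knock over or shift the two glass bottles and the tube rack.

Things in the scene. Friction and masses are not known exactly. Their poses are not given: they have to be found in the camera images.
- bin: Grey plastic waste box fixed to the bench, outside 200 (x) x 260 (y) x 130 mm high, walls and floor 6 mm, open at the top. Origin: centre of its underside, on the bench. Its x axis points from its near wall (robot side) to its far wall, where the lid is hinged; z up. It stands left or right on the bench (the shelf on the other side), turned up to 0.15 rad.
- lid (a joint): Opening angle of the box's flat grey lid (rad): 0 = shut, level on the rim; 1.57 = upright on the far rim; below 1.57 it leans towards the robot. Starts at 1.35 to 1.6, stop at 1.75. Stiff hinge: stays where left, takes some 3 N at the front edge to move.
- lid_hinge (a point): Middle of the lid's hinge line: on the far rim of the box, 100 mm to the box's +x from the box's origin, 130 mm above the bench. The hinge line runs along the box's y. Does not move with the lid.
- lid_front (a point): Middle of the lid's front edge, on its outer (upper) face, 200 mm from the hinge line; moves with the lid. Lid: 202 mm from hinge to front edge, 260 mm wide, 8 mm thick (its underside holds the hinge line); a lip 90 mm wide, centred 70 mm to the box's -y side, reaches 18 mm beyond the front edge. Shut, its upper face is 138 mm above the bench.
- latch (a joint): Angle of the aluminium turnbutton (rad), a bar turning about an upright axis just in front of the box's near wall. 0 = it points along the box's -y, alongside the wall, clear of the lid; grows anticlockwise seen from above; 1.57 = it points along the box's +x, across the lid (stop at 1.60). Starts at 0 to 0.25. Light friction; stays where left.
- latch_pivot (a point): On the turnbutton's upright axis, 136 mm above the bench; in the box's frame 120 mm towards -x and 60 mm towards +y from its origin. The bar reaches 70 mm from this axis, is 12 mm thick and stands from 142 to 172 mm above the bench, so it passes 4 mm above the shut lid; a round hub of 24 mm diameter round the axis reaches 173 mm.
- shelf: Dark steel bench shelf, fixed. Origin: a point on the bench in front of it; its x axis points under the shelf, away from the robot. Board: x 40 to 190, y -200 to 200 mm, underside 235, top 249 mm above the bench; jars up to 120 mm tall stand on it from x = 95 on. Four 18 mm posts at x = 55 and 175, y = -190 and 190 mm. Open on all sides, no back.
- step: Stepped black foam packing block, 110 x 46 mm, 50 g, lying on the bench under the shelf. Origin: underside, on the bench. Along its x: from -55 to 15 mm it is 44 mm tall, from 15 to 55 mm 22 mm tall; 46 mm wide in y (-23 to 23). Its low end points away from the robot; its x axis lies within 0.3 rad of the shelf's x axis.
- step_grip (a point): Middle of the tall part of the stepped block, 20 mm towards -x from its origin and 22 mm up.
- corner: L-shaped black foam packing corner, 45 mm tall, 50 g. Origin: underside, under the middle of the long leg. Long leg: x -47.5 to 47.5, y -19 to 19 mm. Short leg: x 9.5 to 47.5 mm, y out to 57 mm. Lies on the bench in front of the shelf.
- corner_grip (a point): A good place to grip the L-shaped corner: middle of the free part of its long leg (38 mm wide in y), 25 mm towards -x from its origin, 22.5 mm up.
- sleeve: Square cardboard sleeve (a short hollow tube, open at both ends), 120 mm long in x, 48 x 48 mm in section, walls 5 mm, 60 g. Origin: centre of its underside. Lies on the bench in front of the shelf.
- sleeve_mid (a point): Centre of the cardboard sleeve, 24 mm above its underside.
- bottle1: Clear glass bottle with blue cap, 66 mm diameter, 135 mm tall, standing under the shelf at one side of the stepped block. Origin: centre of its underside. Leave it alone.
- bottle2: A second, like glass bottle at the other side of the stepped block. Origin: centre of its underside. Leave it alone.
- rack: White plastic tube rack with four capped tubes, 75 (x) x 55 (y) x 94 mm tall, standing in front of the shelf. Origin: centre of its underside. Leave it alone.
Not all that is in view belongs to the job. What is shaped like the corner but green is not meant. Leave any pink look-alike of the step alone.

How it is judged (in metres and radians):
On the way, in this order (a step that is already met when the one before it is completed fails the run):
1. all three packing pieces are in the waste box, the lid still open (x of step_grip in the frame of bin between -0.1 and 0.1 m and y of step_grip in the frame of bin between -0.13 and 0.13 m and z of step_grip in the frame of bin between 0 and 0.13 m and x of corner_grip in the frame of bin between -0.1 and 0.1 m and y of corner_grip in the frame of bin between -0.13 and 0.13 m and z of corner_grip in the frame of bin between 0 and 0.13 m and x of sleeve_mid in the frame of bin between -0.1 and 0.1 m and y of sleeve_mid in the frame of bin between -0.13 and 0.13 m and z of sleeve_mid in the frame of bin between 0 and 0.13 m and value of joint lid above 0.3 rad), for 0.1 s.
2. the lid is shut, with the turnbutton still clear of it (value of joint lid below 0.06 rad and value of joint latch below 0.45 rad), for 0.1 s.
3. the turnbutton is across the lid (value of joint lid below 0.06 rad and value of joint latch above 1.35 rad), for 0.1 s.
At the end, for the whole second after the job is handed in: All three pieces lie at rest inside the waste box, below its rim; the lid is shut (within 0.06 rad); the turnbutton points across the lid (1.35 rad or more, stop at 1.60); both bottles and the rack stand upright within 30 mm of where they were (all of step 3 and x of step_grip in the frame of bin between -0.1 and 0.1 m and y of step_grip in the frame of bin between -0.13 and 0.13 m and z of step_grip in the frame of bin between 0 and 0.13 m and x of corner_grip in the frame of bin between -0.1 and 0.1 m and y of corner_grip in the frame of bin between -0.13 and 0.13 m and z of corner_grip in the frame of bin between 0 and 0.13 m and x of sleeve_mid in the frame of bin between -0.1 and 0.1 m and y of sleeve_mid in the frame of bin between -0.13 and 0.13 m and z of sleeve_mid in the frame of bin between 0 and 0.13 m and linear speed of each of step, corner, sleeve below 0.02 m/s and distance of each of bottle1, bottle2, rack from where it was at the start of the episode below 0.03 m and angle between each of bottle1, bottle2, rack's own z axis and vertical below 0.35 rad); the robot touches nothing.
It fails at once if a bottle or the rack is shifted by more than 30 mm or tipped by more than 0.35 rad (distance of any of bottle1, bottle2, rack from where it was at the start of the episode above 0.03 m or angle between any of bottle1, bottle2, rack's own z axis and vertical above 0.35 rad).
It also fails if it takes over 72 s, if anything falls off the work surface, if the arm or the gripper's body presses on something with over 40 N, if the wrist force passes 120 N, or if a joint passes its speed limit or range.

ROBOT

A 6-joint arm with a two-finger parallel gripper is mounted at the origin on the work surface. World frame = base frame: x ahead of the robot, y to its left, z up, the work surface at z = 0. Lengths are in m, angles in degrees, forces in N, time in s.
With the tool pointing down it reaches from about 0.3 to 0.75 m from the base axis. Payload 8.5 kg.
Tool frame: the origin (TCP) lies midway between the tips of the shut fingers; the grasp point (between the pads) lies grasp_offset behind it (grasp_offset is the distance from the TCP to the grasp point, in m); z points along the fingers, y is the line along which they close (so a half turn about z gives the same grasp; the last joint's range is limited). The gripper opens to 85 mm and grips with 20 to 120 N. Pads are 22 mm wide; open, the fingers measure 114 mm over their backs; the gripper's body (76 mm by 85 mm) begins 54 mm behind the grasp point. The pads swing forward as they close: fully open they stand 13 mm farther back than shut.
Start: joints at [-77.653, 21.807, 74.336, -0, 83.858, -12.336], TCP at [0.23, -0.5, 0.231] pointing down, gripper open.
Joint ranges: [-178.18, 178.18], [-50.72, 133.34], [12.68, 142.11], [-81.47, 261.47], [9.98, 163.14], [-165.26, 165.26]. Speed limits (degrees/s): [136.94, 136.94, 180, 180, 180, 180].

INTERFACE

Orientations are given as a 3x3 rotation matrix whose columns are the frame's x, y, z axes.
In Python, from rig import observe, get_image, camera_params, close_job, grasp_offset gives the robot as it stands.
- The arm moves only by the shell command python3 -m handwheel 'ROWS' [OPENING] [FORCE]. ROWS is JSON, a list of rows, each a list of 2 entries, a list of its own where there are three numbers: the shift along the tool's x, y, z as a fraction of full scale, then the turn, a rotation vector about the tool's x, y, z as a fraction of full scale. In form: [[[dx, dy, dz], [ax, ay, az]], ...]. A call has 1 to 10 rows; each row is the pose to reach, as a shift and turn from the pose commanded when the call began, along the tool's axes at that moment, turning the shorter way round; what a row does not reach only later rows make up. Full scale, the value 1, is 0.5 m for a shift and pi rad for a turn. A row lasts 1/10 s, in which the tool goes at most 50 mm and 8.59 degrees, less where a joint would pass 70% of its speed; a pose out of reach is approached as far as the arm can. A call with a number of a shift or a turn outside -1 to 1 is refused whole. A call with a gripper value outside its range is refused whole. OPENING is the opening, from 0 (shut) to 1 (fully open), set as the call begins (- or left out, the last holds). The fingers move at their own pace and stop on an object; FORCE is the grip in N (left out, the last holds). Time passes only in rows, so rows that repeat a pose let the fingers close. It gives the time, the measured TCP pose, the force, the opening and the grip force at its end, in the units of the state.
- observe(): the state, without advancing time (a new reading comes with each control period).
- get_image(name): name is "scene" or "top" or "wrist"; returns (picture, depth): 400x640x3 uint8, red, green, blue; 400x640 float32, m along the optical axis (not along the pixel's ray), 0 where there is no reading.
- camera_params(name): a dict with "K" (3x3 intrinsics, pixels), "R" (3x3) and "t" (3): a world point X has camera coordinates R X + t. Camera axes: x right, y down, z forward; pixel columns grow to the right and rows downward; lengths in m; the calibration is good to about 2 mm. A picture is of the moment at which its call begins: read the wrist's pose just before it. camera_params takes no time and is no camera call; for the wrist camera it gives the pose at the moment of the call.
- close_job(): hands the job in; it is judged then, once.
The state is a dict: "time_s": time; "q": joint angles; "qvel": joint speeds; "joint_efforts": joint torques, N m; "position": TCP position; "tool_rot": TCP orientation; "ft_force": force on the tool from outside, world axes, zero at the start; "wrist_torque": the same for the moment, N m; "grip_width": finger opening in m; "gripper_force": force on a finger pad.
Only numpy, scipy, OpenCV 4.12 (cv2) and the standard library are available. Lean on these libraries where they do the work, as an engineer would, in place of code of your own. Each camera call takes 0.05 s, during which the arm holds its last target. There are 200 camera calls.

## Working session

There is one attempt and no reset: what is moved stays moved. The work goes in short steps, Python scripts to look and compute and a shell command to move; the robot and the scene stay as the last step left them, time stands still between calls to the robot, and variables do not carry over. Pictures are saved under pics/ and viewed, at most 10 in all, crops included, and the job is handed in when it is done.

```bash
ls; mkdir -p pics
python3 - <<'E'
from rig import *
import cv2,numpy as np
print(observe()); print(grasp_offset)
for n in("scene","top"):
    im,d=get_image(n); p=camera_params(n)
    np.savez(f"{n}0.npz",im=im,d=d,**p); cv2.imwrite(f"pics/{n}0.png",im[:,:,::-1]); print(n,p)
E
```

```text
pics
{'time_s': 0.0, 'q': array([-7.76539326e+01,  2.18392888e+01,  7.43864403e+01,  1.46942752e-03,
        8.38599495e+01, -1.23364157e+01]), 'qvel': array([-0.03573182,  0.02248873,  0.06396611, -0.01766548,  0.01779484,
       -0.03935836]), 'joint_efforts': array([-7.64628148e-04, -4.48467457e+01, -2.31280231e+01, -1.98432772e-04,
        4.76850400e-03,  4.60029327e-06]), 'position': array([ 0.2296039 , -0.49943674,  0.23071781]), 'tool_rot': array([[ 9.08637092e-01,  4.17586575e-01, -2.94825050e-04],
       [ 4.17586537e-01, -9.08635975e-01,  1.46624343e-03],
       [ 3.44394927e-04, -1.45539814e-03, -9.99998882e-01]]), 'ft_force': array([-0.33414066,  0.58069284, -0.78428439]), 'wrist_torque': array([ 0.00505902, -0.03211652,  0.03154946]), 'gripper_force': 0.0, 'grip_width': 0.08563178895147684}
0.0187
scene {'K': array([[392.13088147,   0.        , 310.73340861],
       [  0.        , 392.13088147, 201.15026958],
       [  0.        ,   0.        ,   1.        ]]), 'R': array([[-0.91789829,  0.39671251, -0.00905067],
       [ 0.36464758,  0.83427293, -0.41354663],
       [-0.1565084 , -0.38289405, -0.91043795]]), 't': array([ 0.4575689 , -0.08982465,  1.16227877])}
top {'K': array([[496.33408076,   0.        , 320.45691375],
       [  0.        , 496.33408076, 198.07228917],
       [  0.        ,   0.        ,   1.        ]]), 'R': array([[-0.02241976, -0.99962888, -0.01547457],
       [-0.98260905,  0.02488659, -0.18401117],
       [ 0.18432799,  0.01107997, -0.98280233]]), 't': array([-0.02927935,  0.49288111,  1.28311986])}
```

View pics/top0.png

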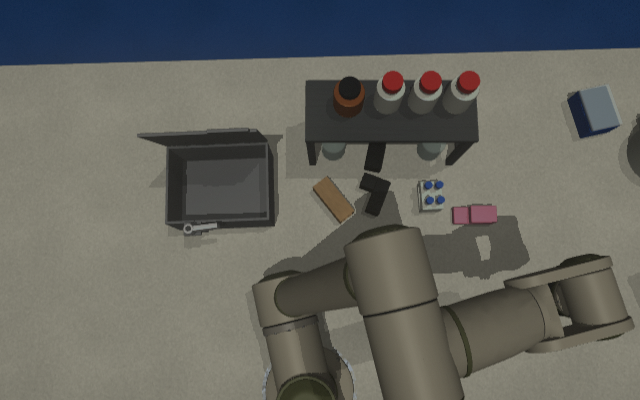

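View pics/scene0.png

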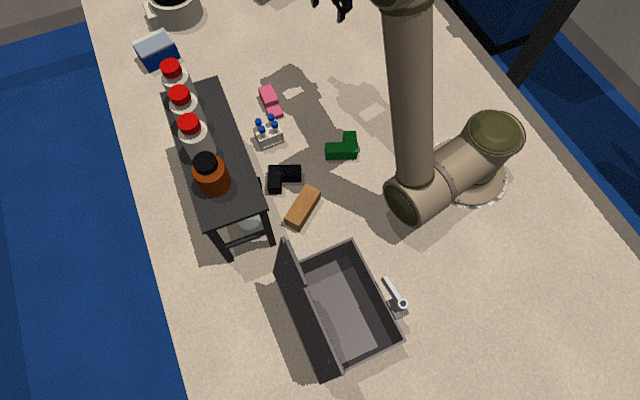

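The top view shows the box at left (220,185) with the turnbutton at (200,228). The sleeve is brown at (333,199), the black corner is at (375,192), and the black step runs from (375,155) under the shelf. The bottles are at (333,150) and (430,150), and the rack is at (431,195).

Possible mix-ups:
- **Corner:** black L at top (375,192) or scene (283,178), against the green L at scene (342,147). I choose the black one.
- **Step:** black at top (375,155), against pink at top (475,214). I choose the black one under the shelf.
- **Sleeve:** brown at (333,199). The shelf jars are not candidates.

```bash
cat > h.py <<'E'
import numpy as np,cv2
def load(n):
    z=np.load(n+".npz"); return z
def cloud(z):
    v,u=np.mgrid[0:400,0:640]; d=z['d']; K=z['K']
    c=np.stack([(u-K[0,2])/K[0,0]*d,(v-K[1,2])/K[1,1]*d,d],-1)
    return (c-z['t'])@z['R']
def ray(z,u,v,h):
    r=z['R'].T@np.linalg.inv(z['K'])@np.array([u,v,1.]); o=-z['R'].T@z['t']
    return o+r*(h-o[2])/r[2]
def proj(z,P):
    c=z['K']@(z['R']@np.array(P,float)+z['t']); return c[:2]/c[2]
def rect(P):
    r=cv2.minAreaRect((np.asarray(P)[:,:2]*1000).astype(np.float32)); return np.round(cv2.boxPoints(r),0).tolist(),np.round(r[0],1),np.round(r[1],1)
E
python3 - <<'E'
from h import *
z=load("top0"); W=cloud(z); im=z['im'].astype(int); hsv=cv2.cvtColor(z['im'],cv2.COLOR_RGB2HSV)
v,u=np.mgrid[0:400,0:640]
def box(a,b,c,d): return (u>=a)&(u<=b)&(v>=c)&(v<=d)
H=W[...,2]
br=box(300,360,165,235)&(hsv[...,1]>100)&(H>.04)&(H<.055)
dk=im.max(2)<50
co=box(352,400,168,222)&dk&(H>.037)&(H<.053)
st=box(360,392,138,174)&dk&(H<.06)
for n,m in(("sleeve",br),("corner",co),("step",st)):
    P=W[m]; print(n,m.sum(),P.mean(0).round(3),np.percentile(P[:,2],[5,50,95]).round(3),rect(P))
sh=box(295,490,75,150)&(H>.24)&(H<.256); print("shelf",rect(W[sh]))
rim=box(150,285,130,235)&(H>.122)&(H<.138);print("rim",rect(W[rim]))
la=box(175,225,215,240)&(H>.165)&(H<.18);print("latch",rect(W[la]),la.sum())
lid=box(130,275,120,150)&(H>.15);P=W[lid];c=P.mean(0);print("lid",c,np.linalg.svd(P-c,full_matrices=False)[2][2],P[:,2].max())
rk=box(410,450,170,215)&(H>.05)&(H<.11);print("rack",rect(W[rk]))
for n,a in(("b1",box(318,348,142,162)),("b2",box(415,445,142,162))):
    P=W[a];print(n,P[(P[:,2]>.02)&(P[:,2]<.2)].round(3)[::25].tolist()[:8])
big=cv2.resize(z['im'][110:240,290:480],None,fx=4,fy=4,interpolation=cv2.INTER_CUBIC);cv2.imwrite("pics/c1.png",big[:,:,::-1])
E
```

```text
sleeve 766 [ 0.488 -0.075  0.049] [0.045 0.049 0.053] ([[426.0, -91.0], [454.0, -129.0], [551.0, -58.0], [523.0, -20.0]], array([488.6, -74.3]), array([119.8,  47.4]))
corner 702 [ 0.507 -0.187  0.046] [0.041 0.046 0.05 ] ([[443.0, -193.0], [556.0, -241.0], [585.0, -172.0], [472.0, -124.0]], array([ 514.1, -182.3]), array([ 74.7, 122.5]))
step 490 [ 0.603 -0.191  0.042] [0.022 0.044 0.049] ([[544.0, -200.0], [648.0, -225.0], [659.0, -181.0], [555.0, -156.0]], array([ 601.6, -190.5]), array([ 45.6, 106.5]))
shelf ([[576.0, -410.0], [730.0, -414.0], [741.0, -14.0], [587.0, -9.0]], array([ 658.5, -211.7]), array([400.5, 154. ]))
rim ([[387.0, 346.0], [397.0, 82.0], [630.0, 91.0], [620.0, 355.0]], array([508.1, 218.8]), array([233.4, 264.3]))
latch ([[388.0, 287.0], [400.0, 206.0], [423.0, 209.0], [411.0, 291.0]], array([405.6, 248.3]), array([23.5, 82.1])) 211
lid [0.59357275 0.21196382 0.28275933] [0.96154508 0.00391062 0.2746193 ] 1.3512957344112493
rack ([[451.0, -309.0], [454.0, -365.0], [530.0, -361.0], [527.0, -305.0]], array([ 490.5, -335. ]), array([76.2, 56. ]))
b1 [[0.634, -0.046, 0.084], [0.631, -0.046, 0.082], [0.631, -0.046, 0.074], [0.626, -0.049, 0.081], [0.623, -0.051, 0.08], [0.618, -0.057, 0.089], [0.614, -0.064, 0.093], [0.611, -0.069, 0.094]]
b2 [[0.638, -0.313, 0.044], [0.622, -0.372, 0.093], [0.617, -0.364, 0.1], [0.614, -0.356, 0.102], [0.61, -0.349, 0.107], [0.61, -0.346, 0.097], [0.607, -0.338, 0.099], [0.606, -0.331, 0.094]]
```

View pics/c1.png

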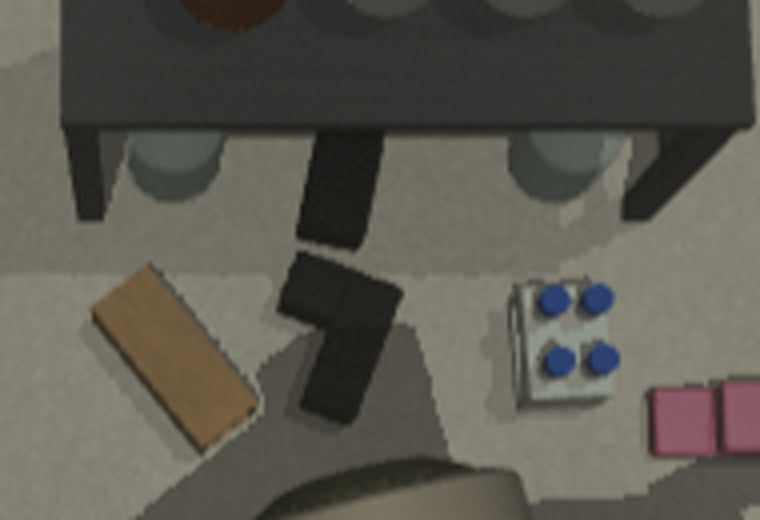

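The crop confirms the choice: a black L at about (345,335), a black step going under the shelf at (340,190), the brown sleeve at (180,350), and pink only at the far right. Next I refine the fits for the corner and the box.

```bash
cat >> h.py <<'E'
from scipy.spatial.transform import Rotation as Rn
def pose(p,yaw,tilt=0):
    """grasp target: p TCP position; yaw of tool x (deg), tilt: tip swings forward along yaw"""
    a,t=np.radians([yaw,tilt]); f=np.array([np.cos(a),np.sin(a),0]); k=np.array([0,0,1.])
    zt=np.sin(t)*f-np.cos(t)*k; xt=np.cos(t)*f+np.sin(t)*k
    return np.array(p,float),np.stack([xt,np.cross(zt,xt),zt],1)
def plan(start,targets):
    p,R=start
    for n,(q,S) in targets:
        s=R.T@(q-p)/.5; w=Rn.from_matrix(R.T@S).as_rotvec()/np.pi
        print(n,s.round(4).tolist(),w.round(4).tolist(),"|%.0fmm %.0fdeg"%(np.linalg.norm(s)*500,np.linalg.norm(w)*180)); p,R=q,S
def B2W(b,yaw,v): 
    a=np.radians(yaw); return np.array([b[0]+np.cos(a)*v[0]-np.sin(a)*v[1],b[1]+np.sin(a)*v[0]+np.cos(a)*v[1]])
E
python3 - <<'E'
from h import *
z=load("top0"); W=cloud(z); im=z['im'].astype(int); H=W[...,2]
v,u=np.mgrid[0:400,0:640]
dk=((im.max(2)<50)&(H>.037)&(H<.053)).astype(np.uint8)
n,l,s,c=cv2.connectedComponentsWithStats(dk,connectivity=4); i=l[200,375]; print("corner comp",s[i],rect(W[l==i]))
X,Y=W[...,0],W[...,1]
top=(abs(H-.13)<.006)
def fit(m,a,b,n):
    A=np.c_[W[m][:,a],np.ones(m.sum())]; y=W[m][:,b]; r=np.linalg.lstsq(A,y,rcond=None)[0]
    for _ in range(3):
        k=abs(A@r-y)<.006; A,y=A[k],y[k]; r=np.linalg.lstsq(A,y,rcond=None)[0]
    print(n,len(y),r.round(4))
fit(top&(X>.43)&(X<.59)&(Y<.13)&(Y>.05),0,1,"right wall y(x)")
fit(top&(X>.43)&(X<.59)&(Y>.3)&(Y<.38),0,1,"left wall y(x)")
fit(top&(abs(X-.425)<.02)&(Y>.11)&(Y<.32),1,0,"near wall x(y)")
m=(u>130)&(u<275)&(v>120)&(v<150)&(H>.15); P=W[m]; print(np.percentile(P[:,2],[1,20,50,80,99]).round(3))
for a in(.17,.2,.23,.26,.29,.32):
    k=abs(P[:,2]-a)<.012; print(a,k.sum(),P[k][:,0].mean().round(4) if k.any() else 0)
E
```

```text
corner comp [360 173  30  42 681] ([[443.0, -193.0], [531.0, -230.0], [560.0, -161.0], [472.0, -124.0]], array([ 501.6, -177. ]), array([74.7, 95.4]))
right wall y(x) 159 [0.014  0.0843]
left wall y(x) 208 [0.0151 0.3372]
near wall x(y) 217 [-0.0148  0.4281]
[0.153 0.211 0.287 0.331 0.351]
0.17 121 0.6152
0.2 139 0.6093
0.23 142 0.6038
0.26 158 0.598
0.29 170 0.5924
0.32 397 0.5875
```

Run:
```python
from h import *
from rig import observe
z=load("top0")
print("corner grip px",proj(z,(.4712,-.1848,.045)),"sleeve",proj(z,(.4886,-.0743,.048)))
b=(.522,.218);y=.84
s=observe()
sl=(.4886,-.0743); bi=B2W(b,y,(-.02,-.02)); print(bi)
co=(.4712,-.1848); bc=B2W(b,y,(-.045,.045))
plan((s['position'],s['tool_rot']),[("above sleeve",pose((*sl,.15),36.2)),("down",pose((*sl,.009),36.2)),("up",pose((*sl,.25),36.2)),
("over bin",pose((*bi,.25),y)),("low",pose((*bi,.06),y)),("high",pose((*bi,.25),y)),
("above corner",pose((*co,.2),-22.8)),("down",pose((*co,.008),-22.8)),("up",pose((*co,.25),-22.8)),("over bin",pose((*bc,.25),y)),("low",pose((*bc,.06),y)),("high",pose((*bc,.25),y))])
```

```text
corner grip px [374.52285409 204.4451653 ] sleeve [332.92758412 198.85759452]
[0.50229535 0.19770894]
above sleeve [0.8257, -0.5562, 0.1625] [-0.0004, -0.0001, -0.064] |504mm 12deg
down [0.0, 0.0, 0.282] [0.0, 0.0, 0.0] |141mm 0deg
up [0.0, 0.0, -0.482] [0.0, 0.0, 0.0] |241mm 0deg
over bin [0.3434, -0.4228, 0.0] [0.0, 0.0, 0.1964] |272mm 35deg
low [0.0, 0.0, 0.38] [0.0, 0.0, 0.0] |190mm 0deg
high [0.0, 0.0, -0.38] [0.0, 0.0, 0.0] |190mm 0deg
above corner [-0.0734, 0.764, 0.1] [0.0, 0.0, 0.1313] |387mm 24deg
down [0.0, 0.0, 0.384] [0.0, 0.0, 0.0] |192mm 0deg
up [0.0, 0.0, -0.484] [0.0, 0.0, 0.0] |242mm 0deg
over bin [-0.3371, -0.8284, 0.0] [0.0, 0.0, -0.1313] |447mm 24deg
low [0.0, 0.0, 0.38] [0.0, 0.0, 0.0] |190mm 0deg
high [0.0, 0.0, -0.38] [0.0, 0.0, 0.0] |190mm 0deg
```

```bash
python3 -m handwheel '[[[0.1,-0.07,0.02],[0,0,-0.01]],[[0.2,-0.14,0.04],[0,0,-0.02]],[[0.3,-0.2,0.06],[0,0,-0.03]],[[0.4,-0.27,0.08],[0,0,-0.04]],[[0.5,-0.33,0.1],[0,0,-0.05]],[[0.6,-0.4,0.12],[0,0,-0.064]],[[0.7,-0.47,0.12],[0,0,-0.064]],[[0.8,-0.53,0.14],[0,0,-0.064]],[[0.826,-0.556,0.16],[0,0,-0.064]],[[0.826,-0.556,0.1625],[-0.0004,-0.0001,-0.064]]]' 1 30
python3 -m handwheel '[[[0,0,0],[0,0,0]],[[0,0,0],[0,0,0]]]'
python3 - <<'E'
from rig import *; from h import *
import cv2
s=observe(); print(s['position'],s['tool_rot'].round(3).tolist(),s['ft_force'])
im,d=get_image("wrist"); cv2.imwrite("pics/w1.png",im[:,:,::-1]); 
plan((s['position'],s['tool_rot']),[("down",pose((.4886,-.0743,.009),36.2))])
E
```

```text
time_s: 1.1
position: [0.4872, -0.0768, 0.1508]
tool_rot: [[0.807, 0.591, 0.001], [0.591, -0.807, -0.001], [-0.0, 0.002, -1.0]]
ft_force: [0.1, -0.8, 0.3]
grip_width: 0.0856
gripper_force: 0.0
time_s: 1.3
position: [0.4865, -0.0779, 0.1507]
tool_rot: [[0.805, 0.593, -0.001], [0.593, -0.805, -0.001], [-0.001, 0.0, -1.0]]
ft_force: [0.6, -0.2, -0.5]
grip_width: 0.0854
gripper_force: 0.0
[ 0.48645276 -0.07789117  0.15067521] [[0.805, 0.593, -0.001], [0.593, -0.805, -0.001], [-0.001, 0.0, -1.0]] [ 0.57312325 -0.1982299  -0.52485043]
down [0.0081, -0.0033, 0.2833] [0.0001, 0.0004, 0.0008] |142mm 0deg
```

View pics/w1.png

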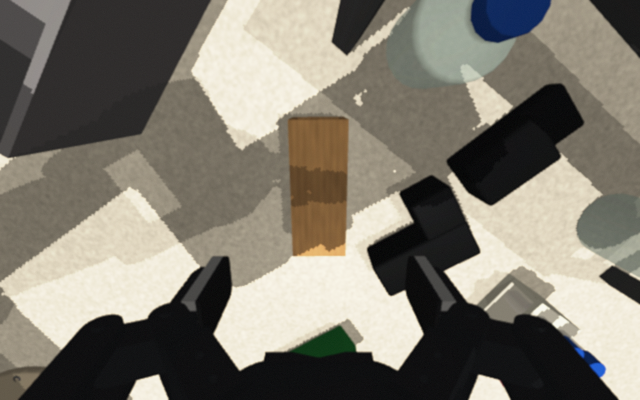

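The wrist view shows the sleeve centred between the fingers at (320,187), with the corner clear to the right at (425,235). I'm going down to grip it.

```bash
python3 -m handwheel '[[[0.008,-0.003,0.05],[0,0,0]],[[0.008,-0.003,0.1],[0,0,0]],[[0.008,-0.003,0.15],[0,0,0]],[[0.008,-0.003,0.2],[0,0,0]],[[0.008,-0.003,0.25],[0,0,0]],[[0.008,-0.003,0.275],[0,0,0]],[[0.008,-0.003,0.283],[0,0,0]],[[0.008,-0.003,0.283],[0,0,0]]]' 0.85 30
python3 -m handwheel '[[[0,0,0],[0,0,0]],[[0,0,0],[0,0,0]],[[0,0,0],[0,0,0]],[[0,0,0],[0,0,0]],[[0,0,0],[0,0,0]],[[0,0,0],[0,0,0]],[[0,0,0],[0,0,0]],[[0,0,0],[0,0,0]]]' 0 30
python3 -m handwheel '[[[0,0,-0.05],[0,0,0]],[[0,0,-0.1],[0,0,0]],[[0,0,-0.2],[0,0,0]],[[0,0,-0.3],[0,0,0]],[[0,0,-0.4],[0,0,0]],[[0,0,-0.45],[0,0,0]],[[0,0,-0.482],[0,0,0]],[[0,0,-0.482],[0,0,0]]]'
python3 - <<'E'
from rig import *; from h import *
s=observe(); b=(.522,.218);y=.84; bi=B2W(b,y,(-.02,-.02))
plan((s['position'],s['tool_rot']),[("over bin",pose((*bi,.25),y)),("low",pose((*bi,.06),y))])
E
```

```text
time_s: 2.15
position: [0.4887, -0.0764, 0.0097]
tool_rot: [[0.808, 0.589, 0.0], [0.589, -0.808, -0.001], [-0.001, 0.001, -1.0]]
ft_force: [-0.4, -0.4, 0.8]
grip_width: 0.0728
gripper_force: 0.0
time_s: 2.95
position: [0.4893, -0.0758, 0.0106]
tool_rot: [[0.807, 0.591, 0.002], [0.591, -0.807, -0.002], [0.0, 0.003, -1.0]]
ft_force: [-1.2, -2.3, 6.1]
grip_width: 0.0477
gripper_force: 31.5
time_s: 3.75
position: [0.4893, -0.0751, 0.2529]
tool_rot: [[0.807, 0.591, 0.005], [0.591, -0.807, -0.003], [0.002, 0.005, -1.0]]
ft_force: [0.4, 0.2, -0.8]
grip_width: 0.0477
gripper_force: 31.3
over bin [0.3434, -0.4249, 0.0042] [0.0014, -0.0012, 0.1965] |273mm 35deg
low [0.0, 0.0, 0.38] [0.0, 0.0, 0.0] |190mm 0deg
```

```bash
python3 -m handwheel '[[[0.06,-0.08,0],[0,0,0.03]],[[0.12,-0.15,0],[0,0,0.06]],[[0.18,-0.22,0],[0,0,0.1]],[[0.25,-0.3,0],[0,0,0.14]],[[0.3,-0.37,0],[0,0,0.17]],[[0.343,-0.425,0.004],[0.001,-0.001,0.196]],[[0.343,-0.425,0.004],[0.001,-0.001,0.196]],[[0.343,-0.425,0.004],[0.001,-0.001,0.196]]]'
python3 -m handwheel '[[[0,0,0.08],[0,0,0]],[[0,0,0.16],[0,0,0]],[[0,0,0.24],[0,0,0]],[[0,0,0.32],[0,0,0]],[[0,0,0.38],[0,0,0]],[[0,0,0.38],[0,0,0]],[[0,0,0.38],[0,0,0]]]'
python3 -m handwheel '[[[0,0,0],[0,0,0]],[[0,0,0],[0,0,0]],[[0,0,0],[0,0,0]],[[0,0,0],[0,0,0]],[[0,0,0],[0,0,0]]]' 0.8
python3 -m handwheel '[[[0,0,-0.08],[0,0,0]],[[0,0,-0.16],[0,0,0]],[[0,0,-0.24],[0,0,0]],[[0,0,-0.32],[0,0,0]],[[0,0,-0.38],[0,0,0]],[[0,0,-0.38],[0,0,0]]]'
python3 - <<'E'
from rig import *; from h import *
s=observe(); co=(.4712,-.1848); 
plan((s['position'],s['tool_rot']),[("above corner",pose((*co,.2),-22.8)),("down",pose((*co,.008),-22.8))])
E
```

```text
time_s: 4.55
position: [0.5011, 0.1981, 0.247]
tool_rot: [[1.0, 0.018, -0.006], [0.018, -1.0, 0.0], [-0.006, -0.0, -1.0]]
ft_force: [1.1, -1.0, -0.5]
grip_width: 0.0476
gripper_force: 31.4
time_s: 5.25
position: [0.5014, 0.197, 0.0589]
tool_rot: [[1.0, 0.015, -0.004], [0.015, -1.0, 0.001], [-0.004, -0.001, -1.0]]
ft_force: [1.0, 0.8, 0.1]
grip_width: 0.0479
gripper_force: 31.4
time_s: 5.75
position: [0.501, 0.1979, 0.0586]
tool_rot: [[1.0, 0.016, -0.003], [0.016, -1.0, 0.001], [-0.003, -0.001, -1.0]]
ft_force: [-0.2, -0.1, -0.7]
grip_width: 0.0682
gripper_force: 0.0
time_s: 6.35
position: [0.5029, 0.198, 0.2526]
tool_rot: [[1.0, 0.016, 0.005], [0.016, -1.0, 0.002], [0.005, -0.002, -1.0]]
ft_force: [0.2, -0.6, 0.5]
grip_width: 0.0686
gripper_force: 0.0
above corner [-0.0764, 0.7647, 0.1034] [-0.0009, -0.0014, 0.1319] |388mm 24deg
down [0.0, 0.0, 0.384] [0.0, 0.0, 0.0] |192mm 0deg
```

```bash
python3 -m handwheel '[[[-0.01,0.09,0.01],[0,0,0.02]],[[-0.02,0.18,0.02],[0,0,0.03]],[[-0.03,0.27,0.04],[0,0,0.05]],[[-0.04,0.36,0.05],[0,0,0.06]],[[-0.05,0.45,0.06],[0,0,0.08]],[[-0.06,0.54,0.07],[0,0,0.1]],[[-0.07,0.63,0.09],[0,0,0.12]],[[-0.076,0.72,0.1],[-0.001,-0.001,0.132]],[[-0.0765,0.7645,0.103],[-0.001,-0.001,0.132]],[[-0.0765,0.7645,0.103],[-0.001,-0.001,0.132]]]' 0.85
python3 - <<'E'
from rig import *; from h import *
s=observe(); co=(.4712,-.1848); 
plan((s['position'],s['tool_rot']),[("down",pose((*co,.008),-22.8))])
im,d=get_image("wrist"); cv2.imwrite("pics/w2.png",im[:,:,::-1])
E
```

```text
time_s: 7.35
position: [0.4688, -0.1874, 0.1953]
tool_rot: [[0.92, -0.391, -0.009], [-0.391, -0.92, -0.001], [-0.008, 0.004, -1.0]]
ft_force: [-0.3, 0.3, 0.6]
grip_width: 0.0724
gripper_force: 0.0
down [0.0053, -0.0083, 0.3745] [0.0014, 0.0025, -0.0014] |187mm 1deg
```

View pics/w2.png

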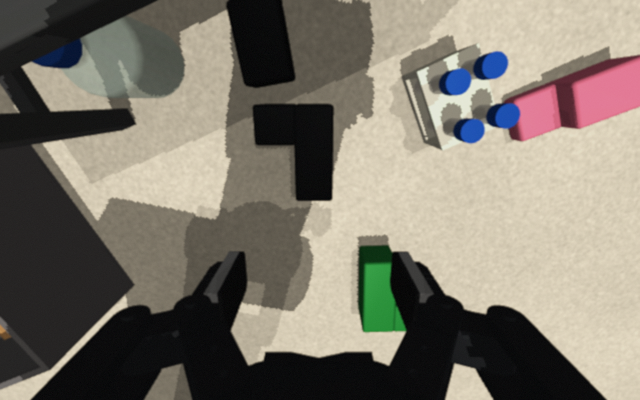

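The wrist view shows the black L with its long leg at (313,150), aligned with the fingers. The green L, at (380,290), is about 60 mm behind the grip point, so it is clear.

```bash
python3 -m handwheel '[[[0.005,-0.008,0.08],[0.001,0.002,-0.001]],[[0.005,-0.008,0.16],[0.001,0.002,-0.001]],[[0.005,-0.008,0.24],[0.001,0.002,-0.001]],[[0.005,-0.008,0.31],[0.001,0.002,-0.001]],[[0.005,-0.008,0.35],[0.001,0.002,-0.001]],[[0.005,-0.008,0.3745],[0.001,0.002,-0.001]],[[0.005,-0.008,0.3745],[0.001,0.002,-0.001]]]'
python3 -m handwheel '[[[0,0,0],[0,0,0]],[[0,0,0],[0,0,0]],[[0,0,0],[0,0,0]],[[0,0,0],[0,0,0]],[[0,0,0],[0,0,0]],[[0,0,0],[0,0,0]],[[0,0,0],[0,0,0]],[[0,0,0],[0,0,0]]]' 0 30
python3 -m handwheel '[[[0,0,-0.05],[0,0,0]],[[0,0,-0.1],[0,0,0]],[[0,0,-0.2],[0,0,0]],[[0,0,-0.3],[0,0,0]],[[0,0,-0.4],[0,0,0]],[[0,0,-0.45],[0,0,0]],[[0,0,-0.484],[0,0,0]],[[0,0,-0.484],[0,0,0]]]'
python3 - <<'E'
from rig import *; from h import *
s=observe(); b=(.522,.218);y=.84; bi=B2W(b,y,(-.045,.045))
plan((s['position'],s['tool_rot']),[("over bin",pose((*bi,.25),y)),("low",pose((*bi,.06),y))])
E
```

```text
time_s: 8.1
position: [0.4711, -0.1807, 0.008]
tool_rot: [[0.923, -0.384, -0.003], [-0.384, -0.923, 0.001], [-0.003, 0.0, -1.0]]
ft_force: [-0.1, -0.2, 0.4]
grip_width: 0.0727
gripper_force: 0.0
time_s: 8.9
position: [0.4724, -0.1827, 0.0104]
tool_rot: [[0.923, -0.385, 0.002], [-0.385, -0.923, -0.002], [0.002, 0.001, -1.0]]
ft_force: [-0.4, 1.7, 5.8]
grip_width: 0.0376
gripper_force: 30.3
time_s: 9.7
position: [0.4724, -0.1826, 0.2538]
tool_rot: [[0.923, -0.385, 0.004], [-0.385, -0.923, -0.004], [0.005, 0.002, -1.0]]
ft_force: [0.3, -0.6, -0.3]
grip_width: 0.038
gripper_force: 30.2
over bin [-0.3355, -0.8243, 0.0038] [0.0011, -0.0016, -0.1305] |445mm 23deg
low [0.0, 0.0, 0.38] [0.0, 0.0, 0.0] |190mm 0deg
```

```bash
python3 -m handwheel '[[[-0.03,-0.08,0],[0,0,-0.013]],[[-0.06,-0.16,0],[0,0,-0.026]],[[-0.1,-0.25,0],[0,0,-0.04]],[[-0.13,-0.33,0],[0,0,-0.055]],[[-0.17,-0.42,0],[0,0,-0.07]],[[-0.2,-0.5,0],[0,0,-0.08]],[[-0.24,-0.59,0],[0,0,-0.1]],[[-0.28,-0.68,0],[0,0,-0.11]],[[-0.31,-0.76,0],[0,0,-0.12]],[[-0.335,-0.824,0.004],[0.001,-0.001,-0.1305]]]'
python3 -m handwheel '[[[0,0,0],[0,0,0]],[[0,0,0],[0,0,0]],[[0,0,0.08],[0,0,0]],[[0,0,0.16],[0,0,0]],[[0,0,0.24],[0,0,0]],[[0,0,0.32],[0,0,0]],[[0,0,0.38],[0,0,0]],[[0,0,0.38],[0,0,0]],[[0,0,0.38],[0,0,0]]]'
python3 -m handwheel '[[[0,0,0],[0,0,0]],[[0,0,0],[0,0,0]],[[0,0,0],[0,0,0]],[[0,0,0],[0,0,0]],[[0,0,0],[0,0,0]]]' 0.75
python3 -m handwheel '[[[0,0,-0.08],[0,0,0]],[[0,0,-0.16],[0,0,0]],[[0,0,-0.24],[0,0,0]],[[0,0,-0.32],[0,0,0]],[[0,0,-0.38],[0,0,0]],[[0,0,-0.38],[0,0,0]]]'
python3 - <<'E'
from rig import *; from h import *
s=observe(); f=np.array([.972,-.233]); g=np.array([.5495,-.178])+.028*f; t=np.radians(38)
T=np.r_[g+.0187*np.sin(t)*f,.030-.0187*np.cos(t)]; zt=np.r_[np.sin(t)*f,-np.cos(t)]; print(T)
y=-13.5; F=np.r_[f,0]; k=np.array([0,0,1])
plan((s['position'],s['tool_rot']),[("turn",pose(T-.12*F+k*.25,y,38)),("pre",pose(T-.15*zt,y,38)),("in",pose(T,y,38)),("lift",pose(T+k*.012,y,38)),("back",pose(T+k*.03-.1*F,y,38)),("up",pose(T+k*.25-.13*F,y,38))])
for n in("top","scene"):
    im,d=get_image(n); np.savez(n+"1.npz",im=im,d=d,**camera_params(n)); cv2.imwrite(f"pics/{n}1.png",im[:,:,::-1])
E
```

```text
time_s: 10.7
position: [0.4752, 0.2648, 0.2476]
tool_rot: [[1.0, 0.017, -0.004], [0.017, -1.0, 0.002], [-0.004, -0.002, -1.0]]
ft_force: [0.7, -0.1, -0.6]
grip_width: 0.0377
gripper_force: 30.2
time_s: 11.6
position: [0.476, 0.262, 0.0594]
tool_rot: [[1.0, 0.013, -0.003], [0.013, -1.0, 0.002], [-0.003, -0.002, -1.0]]
ft_force: [0.2, 0.0, -1.0]
grip_width: 0.0376
gripper_force: 30.3
time_s: 12.1
position: [0.4756, 0.2629, 0.0591]
tool_rot: [[1.0, 0.015, -0.002], [0.015, -1.0, 0.003], [-0.002, -0.003, -1.0]]
ft_force: [0.4, 0.4, 0.4]
grip_width: 0.064
gripper_force: 0.0
time_s: 12.7
position: [0.4772, 0.2628, 0.2531]
tool_rot: [[1.0, 0.015, 0.005], [0.015, -1.0, 0.005], [0.005, -0.005, -1.0]]
ft_force: [0.1, 0.5, -1.0]
grip_width: 0.0643
gripper_force: 0.0
[ 0.58790651 -0.1872065   0.0152642 ]
turn [-0.0242, 0.8438, -0.0284] [-0.028, 0.2085, 0.0762] |422mm 40deg
pre [-0.1187, -0.0, 0.2417] [0.0, 0.0, 0.0] |135mm 0deg
in [-0.0001, -0.0001, 0.2999] [0.0, 0.0, 0.0] |150mm 0deg
lift [0.0148, -0.0, -0.0189] [0.0, 0.0, 0.0] |12mm 0deg
back [-0.1354, 0.0001, -0.1514] [0.0, 0.0, 0.0] |102mm 0deg
up [0.2236, 0.0, -0.3836] [0.0, 0.0, 0.0] |222mm 0deg
```

View pics/scene1.png

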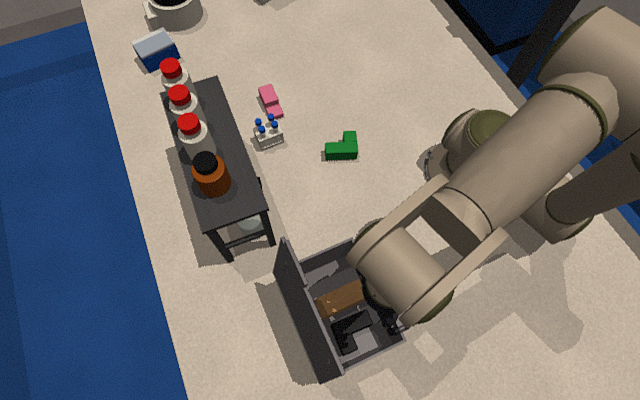

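Both the sleeve (340,300) and the corner (355,330) are in the box. Next is the step, with the tool tilted 38° so the hand stays clear of the shelf board.

```bash
python3 -m handwheel '[[[0,0.08,0],[-0.003,0.02,0.01]],[[0,0.17,0],[-0.006,0.04,0.02]],[[0,0.25,-0.01],[-0.009,0.06,0.03]],[[-0.01,0.34,-0.01],[-0.012,0.09,0.03]],[[-0.01,0.42,-0.01],[-0.015,0.11,0.04]],[[-0.01,0.51,-0.02],[-0.018,0.13,0.05]],[[-0.02,0.6,-0.02],[-0.021,0.15,0.06]],[[-0.02,0.68,-0.02],[-0.024,0.18,0.07]],[[-0.02,0.77,-0.03],[-0.028,0.2,0.076]],[[-0.024,0.844,-0.028],[-0.028,0.2085,0.076]]]' 0.85
python3 -m handwheel '[[[0,0,0],[0,0,0]],[[0,0,0],[0,0,0]]]'
python3 - <<'E'
from rig import *; from h import *
s=observe(); print(s['q'])
T=np.array([.5879,-.1872,.0153]); t=np.radians(38); f=np.array([.972,-.233]); zt=np.r_[np.sin(t)*f,-np.cos(t)]
plan((s['position'],s['tool_rot']),[("pre",pose(T-.15*zt,-13.5,38)),("in",pose(T,-13.5,38))])
im,d=get_image("top"); z=dict(im=im,d=d,**camera_params("top")); W=cloud(z); H=W[...,2]
z=np.load("top1.npz");W=cloud(z);H=W[...,2]; v,u=np.mgrid[0:400,0:640]
m=(u>355)&(u<395)&(v>138)&(v<180)&(z['im'].max(2)<50)&(H>.015)&(H<.055);print(m.sum(),rect(W[m]))
E
```

```text
time_s: 13.8
position: [0.4691, -0.1613, 0.2606]
tool_rot: [[0.771, -0.235, 0.592], [-0.184, -0.972, -0.146], [0.61, 0.004, -0.792]]
ft_force: [0.6, 0.7, 0.8]
grip_width: 0.0729
gripper_force: 0.0
time_s: 14.0
position: [0.4695, -0.1602, 0.2603]
tool_rot: [[0.772, -0.235, 0.59], [-0.186, -0.972, -0.145], [0.608, 0.003, -0.794]]
ft_force: [0.2, 0.1, 0.4]
grip_width: 0.0725
gripper_force: 0.0
[-41.33490805   1.5977     105.61450768  25.10373236  41.43671288
  47.9200848 ]
pre [-0.1077, -0.0035, 0.2368] [0.001, 0.0033, -0.0] |130mm 1deg
in [-0.0001, -0.0001, 0.2999] [0.0, 0.0, 0.0] |150mm 0deg
481 ([[564.0, -205.0], [648.0, -225.0], [659.0, -181.0], [575.0, -160.0]], array([ 611.3, -192.7]), array([45.5, 86.5]))
```

Run:
```python
from rig import *; from h import *
s=observe(); p=camera_params("wrist"); c=-p['R'].T@p['t']; print("cam in tool",s['tool_rot'].T@(c-s['position']))
im,d=get_image("wrist"); z=dict(im=im,d=d,**p); W=cloud(z); H=W[...,2]
m=((im.max(2)<50)&(H>.036)&(H<.05)&(d>0)&(W[...,0]>.53)&(abs(W[...,1]+.19)<.06))
print(m.sum(),rect(W[m]))
m=((im.max(2)<60)&(H>.01)&(H<.05)&(d>0)&(W[...,0]>.53)&(abs(W[...,1]+.19)<.06))
print(m.sum(),rect(W[m]))
f=np.array([.972,-.233])
T=np.r_[np.array([.5695,-.1825])+.0385*f,.0153]; t=np.radians(38); zt=np.r_[np.sin(t)*f,-np.cos(t)]
e=np.array([.582,-.19,.24])
a=s['tool_rot']; R=pose(T,-13.5,38)[1]; print("board edge in tool at grasp",R.T@(e-T))
plan((s['position'],s['tool_rot']),[("pre",pose(T-.15*zt,-13.5,38)),("in",pose(T,-13.5,38))])
```

```text
cam in tool [ 7.82260334e-02  1.30852538e-04 -1.41394615e-01]
1477 ([[568.0, -203.0], [636.0, -220.0], [646.0, -180.0], [579.0, -163.0]], array([ 607.4, -191.6]), array([42. , 69.7]))
2154 ([[568.0, -205.0], [673.0, -231.0], [683.0, -189.0], [578.0, -163.0]], array([ 625.7, -197. ]), array([ 43.8, 108.3]))
board edge in tool at grasp [ 0.11897244  0.00438806 -0.19219693]
pre [-0.0775, -0.0021, 0.2609] [0.0008, 0.0031, 0.0006] |136mm 1deg
in [-0.0001, -0.0001, 0.2999] [0.0, 0.0, 0.0] |150mm 0deg
```

```bash
python3 -m handwheel '[[[-0.02,0,0.05],[0,0,0]],[[-0.04,0,0.11],[0,0.001,0]],[[-0.06,-0.002,0.17],[0.001,0.002,0.001]],[[-0.0775,-0.002,0.22],[0.001,0.003,0.001]],[[-0.0775,-0.002,0.261],[0.001,0.003,0.001]],[[-0.0775,-0.002,0.261],[0.001,0.003,0.001]],[[-0.0775,-0.002,0.261],[0.001,0.003,0.001]]]'
python3 -m handwheel '[[[0,0,0.06],[0,0,0]],[[0,0,0.12],[0,0,0]],[[0,0,0.18],[0,0,0]],[[0,0,0.24],[0,0,0]],[[0,0,0.27],[0,0,0]],[[0,0,0.29],[0,0,0]],[[0,0,0.3],[0,0,0]],[[0,0,0.3],[0,0,0]]]'
python3 -m handwheel '[[[0,0,0],[0,0,0]],[[0,0,0],[0,0,0]],[[0,0,0],[0,0,0]],[[0,0,0],[0,0,0]],[[0,0,0],[0,0,0]],[[0,0,0],[0,0,0]],[[0,0,0],[0,0,0]],[[0,0,0],[0,0,0]]]' 0 30
```

```text
time_s: 14.8
position: [0.518, -0.1694, 0.1349]
tool_rot: [[0.766, -0.231, 0.6], [-0.182, -0.973, -0.142], [0.617, -0.001, -0.787]]
ft_force: [0.4, 0.6, 0.7]
grip_width: 0.073
gripper_force: 0.0
time_s: 15.6
position: [0.6083, -0.1921, 0.0176]
tool_rot: [[0.764, -0.233, 0.601], [-0.183, -0.972, -0.144], [0.618, -0.0, -0.786]]
ft_force: [0.3, -0.3, -0.6]
grip_width: 0.0727
gripper_force: 0.0
time_s: 16.4
position: [0.608, -0.1923, 0.0178]
tool_rot: [[0.764, -0.234, 0.601], [-0.184, -0.972, -0.144], [0.619, -0.0, -0.786]]
ft_force: [-3.7, 1.2, 7.7]
grip_width: 0.0456
gripper_force: 32.2
```

```bash
python3 -m handwheel '[[[0.008,0,-0.01],[0,0,0]],[[0.0148,0,-0.019],[0,0,0]],[[0.0148,0,-0.019],[0,0,0]],[[-0.01,0,-0.05],[0,0,0]],[[-0.05,0,-0.09],[0,0,0]],[[-0.09,0,-0.13],[0,0,0]],[[-0.12,0,-0.17],[0,0,0]],[[-0.12,0,-0.17],[0,0,0]]]'
python3 -m handwheel '[[[0.05,0,-0.08],[0,0,0]],[[0.1,0,-0.16],[0,0,0]],[[0.15,0,-0.24],[0,0,0]],[[0.2,0,-0.32],[0,0,0]],[[0.2236,0,-0.384],[0,0,0]],[[0.2236,0,-0.384],[0,0,0]],[[0.2236,0,-0.384],[0,0,0]]]'
python3 - <<'E'
from rig import *; from h import *
s=observe(); b=(.522,.218);y=.84
P=B2W(b,y,(-.025+.0115,-.07)); A=B2W(b,y,(-.04,-.07))
plan((s['position'],s['tool_rot']),[("over",pose((*A,.25),y,38)),("low",pose((*P,.09),y,38)),("high",pose((*A,.25),y,38))])
E
```

```text
time_s: 17.2
position: [0.5087, -0.1682, 0.0466]
tool_rot: [[0.766, -0.235, 0.599], [-0.185, -0.972, -0.144], [0.616, -0.001, -0.788]]
ft_force: [0.2, -0.2, -0.6]
grip_width: 0.0456
gripper_force: 31.4
time_s: 17.9
position: [0.4812, -0.1619, 0.2663]
tool_rot: [[0.766, -0.235, 0.599], [-0.184, -0.972, -0.145], [0.616, 0.001, -0.788]]
ft_force: [1.3, -0.4, -0.4]
grip_width: 0.0459
gripper_force: 31.3
over [-0.1314, -0.6023, -0.062] [0.0495, -0.0002, -0.0629] |310mm 14deg
low [-0.1552, -0.0, 0.2848] [0.0, 0.0, 0.0] |162mm 0deg
high [0.1552, 0.0, -0.2848] [0.0, 0.0, 0.0] |162mm 0deg
```

```bash
python3 -m handwheel '[[[-0.02,-0.08,0],[0.006,0,-0.008]],[[-0.03,-0.16,-0.02],[0.012,0,-0.016]],[[-0.05,-0.24,-0.03],[0.02,0,-0.025]],[[-0.07,-0.33,-0.04],[0.028,0,-0.035]],[[-0.09,-0.42,-0.05],[0.035,0,-0.045]],[[-0.11,-0.51,-0.055],[0.043,0,-0.055]],[[-0.1315,-0.602,-0.062],[0.0495,0,-0.063]],[[-0.1315,-0.602,-0.062],[0.0495,0,-0.063]],[[-0.1315,-0.602,-0.062],[0.0495,0,-0.063]]]'
python3 -m handwheel '[[[-0.03,0,0.05],[0,0,0]],[[-0.06,0,0.11],[0,0,0]],[[-0.09,0,0.17],[0,0,0]],[[-0.12,0,0.22],[0,0,0]],[[-0.155,0,0.285],[0,0,0]],[[-0.155,0,0.285],[0,0,0]],[[-0.155,0,0.285],[0,0,0]]]'
python3 -m handwheel '[[[0,0,0],[0,0,0]],[[0,0,0],[0,0,0]],[[0,0,0],[0,0,0]],[[0,0,0],[0,0,0]],[[0,0,0],[0,0,0]]]' 0.68
python3 -m handwheel '[[[0.03,0,-0.05],[0,0,0]],[[0.06,0,-0.11],[0,0,0]],[[0.09,0,-0.17],[0,0,0]],[[0.12,0,-0.22],[0,0,0]],[[0.155,0,-0.285],[0,0,0]],[[0.155,0,-0.285],[0,0,0]],[[0.155,0,-0.285],[0,0,0]]]'
python3 - <<'E'
from rig import *; from h import *
s=observe()
y=.84; b=(.522,.218)
plan((s['position'],s['tool_rot']),[("away",pose((.30,.15,.40),y,0))])
im,d=get_image("scene"); np.savez("scene2.npz",im=im,d=d,**camera_params("scene"))
cv2.imwrite("pics/scene2.png",cv2.resize(im[200:400,200:480],None,fx=2.5,fy=2.5)[:,:,::-1])
E
```

```text
time_s: 18.8
position: [0.4831, 0.1486, 0.2483]
tool_rot: [[0.787, 0.019, 0.617], [0.015, -1.0, 0.012], [0.617, -0.0, -0.787]]
ft_force: [-0.7, -0.4, -0.2]
grip_width: 0.0455
gripper_force: 31.3
time_s: 19.5
position: [0.5166, 0.1532, 0.1065]
tool_rot: [[0.801, 0.008, 0.598], [0.011, -1.0, -0.002], [0.598, 0.008, -0.801]]
ft_force: [0.1, -0.8, -1.0]
grip_width: 0.0459
gripper_force: 31.5
time_s: 20.0
position: [0.5161, 0.1543, 0.1064]
tool_rot: [[0.801, 0.009, 0.598], [0.012, -1.0, -0.001], [0.598, 0.008, -0.801]]
ft_force: [0.1, -0.6, 0.4]
grip_width: 0.0582
gripper_force: 0.0
time_s: 20.7
position: [0.4929, 0.1555, 0.267]
tool_rot: [[0.801, 0.009, 0.599], [0.012, -1.0, -0.001], [0.598, 0.008, -0.801]]
ft_force: [-0.1, 0.3, -1.1]
grip_width: 0.0581
gripper_force: 0.0
away [-0.15, 0.0095, -0.4439] [0.003, -0.2042, -0.0008] |234mm 37deg
```

View pics/scene2.png

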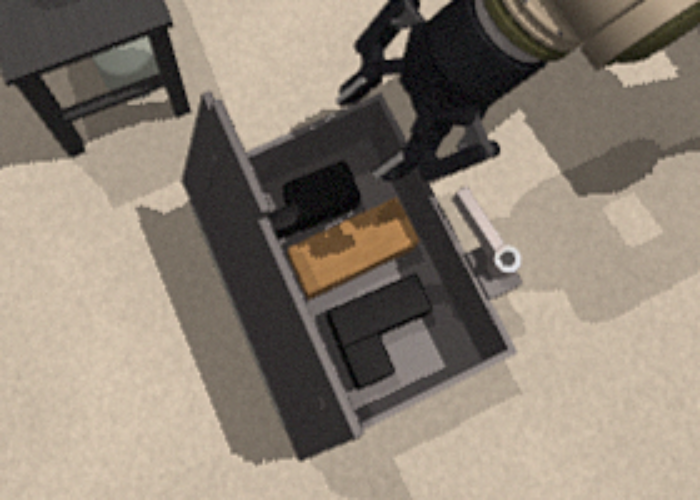

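All three pieces lie in the box: the step at (320,195), the sleeve at (352,250) and the corner at (375,330). To shut the lid, I'll reach over it and sweep it down from behind with shut fingers.

Run:
```python
from rig import *; from h import *
s=observe()
y=.84; b=(.522,.218); A=B2W(b,y,(-.05,.03)); P=B2W(b,y,(.125,.03))
plan((s['position'],s['tool_rot']),[("up",pose((*A,.42),y)),("over",pose((*P,.42),y)),("down",pose((*P,.295),y))])
```

```text
up [0.1523, -0.1815, -0.2727] [0.0031, -0.2035, -0.0008] |181mm 37deg
over [0.35, -0.0, 0.0] [0.0, 0.0, 0.0] |175mm 0deg
down [0.0, 0.0, 0.25] [0.0, 0.0, 0.0] |125mm 0deg
```

```bash
python3 -m handwheel '[[[0.03,-0.02,-0.07],[0,-0.03,0]],[[0.06,-0.05,-0.13],[0.001,-0.07,0]],[[0.09,-0.09,-0.19],[0.001,-0.11,0]],[[0.12,-0.13,-0.24],[0.002,-0.15,0]],[[0.152,-0.18,-0.273],[0.003,-0.19,-0.001]],[[0.152,-0.1815,-0.273],[0.003,-0.2035,-0.001]],[[0.152,-0.1815,-0.273],[0.003,-0.2035,-0.001]],[[0.152,-0.1815,-0.273],[0.003,-0.2035,-0.001]]]' 0 30
python3 -m handwheel '[[[0.08,0,0],[0,0,0]],[[0.16,0,0],[0,0,0]],[[0.24,0,0],[0,0,0]],[[0.32,0,0],[0,0,0]],[[0.35,0,0],[0,0,0]],[[0.35,0,0],[0,0,0]],[[0.35,0,0],[0,0,0]]]'
python3 - <<'E'
from rig import *; from h import *
s=observe(); print(s['q'])
y=.84; b=(.522,.218); P=B2W(b,y,(.125,.03))
plan((s['position'],s['tool_rot']),[("down",pose((*P,.295),y))])
im,d=get_image("scene"); z=dict(im=im,d=d,**camera_params("scene")); W=cloud(z)
a=np.radians(y); Q=W-np.array([*b,0]); bx=Q[...,0]*np.cos(a)+Q[...,1]*np.sin(a); by=-Q[...,0]*np.sin(a)+Q[...,1]*np.cos(a)
m=(abs(by)<.12)&(bx>0)&(bx<.13)&(W[...,2]>.15)&(W[...,2]<.34)
for h in(.17,.2,.23,.26,.29,.32):
    k=m&(abs(W[...,2]-h)<.01); print(h,k.sum(),np.percentile(bx[k],[5,50,95]).round(4))
E
```

```text
time_s: 21.55
position: [0.4725, 0.2472, 0.4185]
tool_rot: [[1.0, 0.015, 0.0], [0.015, -1.0, -0.001], [0.0, 0.001, -1.0]]
ft_force: [-0.9, 0.2, 0.6]
grip_width: -0.0002
gripper_force: 0.0
time_s: 22.25
position: [0.6457, 0.2494, 0.4206]
tool_rot: [[1.0, 0.015, 0.003], [0.015, -1.0, -0.0], [0.003, 0.0, -1.0]]
ft_force: [-0.2, 0.1, 1.0]
grip_width: 0.0001
gripper_force: 0.0
[ 1.13674126e+01  3.93891207e+01  1.29395989e+01 -6.28450876e-02
  1.27496958e+02  1.00485167e+02]
down [0.0008, -0.0008, 0.2511] [0.0001, -0.001, 0.0] |126mm 0deg
0.17 54 [0.1021 0.104  0.106 ]
0.2 64 [0.0965 0.0985 0.1009]
0.23 65 [0.0907 0.0927 0.0952]
0.26 72 [0.0849 0.0869 0.0892]
0.29 93 [0.0791 0.0811 0.0839]
0.32 122 [0.0671 0.0745 0.0769]
```

```bash
python3 -m handwheel '[[[0,0,0.06],[0,0,0]],[[0,0,0.12],[0,0,0]],[[0,0,0.18],[0,0,0]],[[0,0,0.23],[0,0,0]],[[0.001,-0.001,0.251],[0,-0.001,0]],[[0.001,-0.001,0.251],[0,-0.001,0]]]'
python3 -m handwheel '[[[-0.03,0,0.005],[0,0,0]],[[-0.06,0,0.01],[0,0,0]],[[-0.094,0,0.017],[0,0,0]],[[-0.116,0,0.023],[0,0,0]],[[-0.138,0,0.03],[0,0,0]],[[-0.156,0,0.038],[0,0,0]],[[-0.174,0,0.045],[0,0,0]],[[-0.193,0,0.056],[0,0,0]],[[-0.212,0,0.068],[0,0,0]],[[-0.212,0,0.068],[0,0,0]]]'
python3 - <<'E'
from rig import *; from h import *
im,d=get_image("scene"); z=dict(im=im,d=d,**camera_params("scene")); W=cloud(z)
cv2.imwrite("pics/s3.png",im[:,:,::-1])
y=.84;b=(.522,.218);a=np.radians(y); Q=W-np.array([*b,0]); bx=Q[...,0]*np.cos(a)+Q[...,1]*np.sin(a); by=-Q[...,0]*np.sin(a)+Q[...,1]*np.cos(a)
m=(by>-.12)&(by<-.04)&(bx>-.12)&(bx<.13)
for x in(-.05,0,.02,.04,.06,.08,.1): 
    k=m&(abs(bx-x)<.005)&(W[...,2]>.12); print(x,k.sum(),np.median(W[k][:,2]).round(3) if k.any() else 0)
E
```

```text
time_s: 22.9
position: [0.6459, 0.2503, 0.2954]
tool_rot: [[1.0, 0.016, -0.001], [0.016, -1.0, -0.0], [-0.001, 0.0, -1.0]]
ft_force: [-0.4, -0.0, -0.1]
grip_width: 0.0003
gripper_force: 0.0
time_s: 23.9
position: [0.5402, 0.2488, 0.2632]
tool_rot: [[1.0, 0.016, 0.002], [0.016, -1.0, 0.0], [0.002, -0.0, -1.0]]
ft_force: [-0.1, -0.8, 0.4]
grip_width: 0.0002
gripper_force: 0.0
-0.05 27 0.563
0 1 0.278
0.02 8 0.251
0.04 62 0.225
0.06 187 0.202
0.08 177 0.176
0.1 165 0.15
```

The lid follows the fingers and stands at about 52° now. I'm carrying on down.

```bash
python3 -m handwheel '[[[-0.03,0,0.024],[0,0,0]],[[-0.062,0,0.057],[0,0,0]],[[-0.085,0,0.088],[0,0,0]],[[-0.107,0,0.127],[0,0,0]],[[-0.121,0,0.164],[0,0,0]],[[-0.128,0,0.191],[0,0,0]],[[-0.132,0,0.218],[0,0,0]],[[-0.134,0,0.235],[0,0,0]],[[-0.136,0,0.246],[0,0,0]],[[-0.136,0,0.248],[0,0,0]]]'
python3 -m handwheel '[[[0,0,0.003],[0,0,0]],[[0,0,0.003],[0,0,0]]]'
python3 -m handwheel '[[[0,0,-0.05],[0,0,0]],[[0,0,-0.1],[0,0,0]],[[0,0,-0.18],[0,0,0]],[[0,0,-0.26],[0,0,0]],[[-0.1,0,-0.3],[0,0,0]],[[-0.2,0,-0.3],[0,0,0]],[[-0.28,0,-0.3],[0,0,0]],[[-0.28,0,-0.3],[0,0,0]]]'
python3 - <<'E'
from rig import *; from h import *
y=.84;b=(.522,.218);a=np.radians(y)
for n in("scene","top"):
    im,d=get_image(n); z=dict(im=im,d=d,**camera_params(n)); W=cloud(z)
    cv2.imwrite(f"pics/{n}4.png",im[:,:,::-1])
    Q=W-np.array([*b,0]); bx=Q[...,0]*np.cos(a)+Q[...,1]*np.sin(a); by=-Q[...,0]*np.sin(a)+Q[...,1]*np.cos(a)
    m=(by>-.12)&(by<.12)&(bx>-.09)&(bx<.09)&(W[...,2]>.1)&(W[...,2]<.18)
    print(n,m.sum(),np.linalg.lstsq(np.c_[bx[m],by[m],np.ones(m.sum())],W[m][:,2],rcond=None)[0].round(4))
    l=(bx>-.16)&(bx<-.06)&(by>-.05)&(by<.1)&(W[...,2]>.16)&(W[...,2]<.182); P=np.c_[bx[l],by[l]]
    print("latch",l.sum(),rect(P) if l.sum()>5 else 0)
E
```

```text
time_s: 24.95
position: [0.4732, 0.2476, 0.138]
tool_rot: [[1.0, 0.015, 0.0], [0.015, -1.0, 0.0], [0.0, -0.0, -1.0]]
ft_force: [-2.7, -0.1, 9.0]
grip_width: 0.0003
gripper_force: 4.5
time_s: 25.15
position: [0.4732, 0.2476, 0.1379]
tool_rot: [[1.0, 0.015, 0.002], [0.015, -1.0, 0.0], [0.002, -0.0, -1.0]]
ft_force: [-4.1, -1.9, 13.7]
grip_width: 0.0001
gripper_force: 7.1
time_s: 25.95
position: [0.3288, 0.2453, 0.2872]
tool_rot: [[1.0, 0.017, -0.0], [0.017, -1.0, 0.0], [-0.0, -0.0, -1.0]]
ft_force: [-0.2, 1.0, -1.1]
grip_width: 0.0002
gripper_force: 0.0
scene 8957 [0.0007 0.0015 0.1398]
latch 299 ([[-128.0, 73.0], [-127.0, -8.0], [-104.0, -8.0], [-105.0, 73.0]], array([-116.1,   32.5]), array([23.3, 80.7]))
top 6567 [-0.0004  0.0002  0.1395]
latch 209 ([[-133.0, 64.0], [-120.0, -10.0], [-96.0, -6.0], [-109.0, 68.0]], array([-114.3,   29. ]), array([24. , 75.9]))
```

View pics/scene4.png

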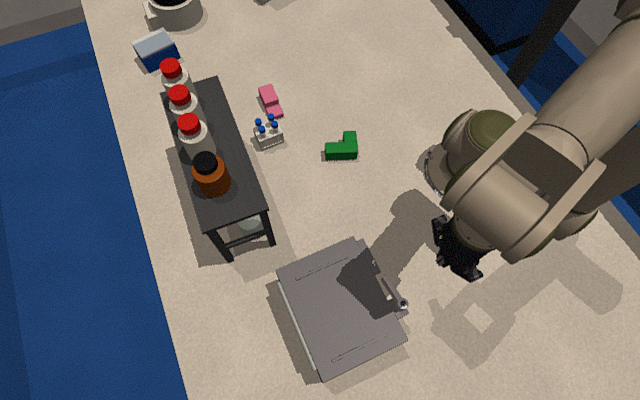

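The lid is shut (its plane is level at 0.139 m) and the turnbutton is still alongside at (400,300). Next I push the bar round from the robot side with shut fingers.

Run:
```python
from rig import *; from h import *
s=observe(); y=.84; b=(.522,.218)
pts=[(-.175,.006,.25),(-.175,.006,.149)]+[(-.12+x,.06+q,.149) for x,q in[(-.025,-.052),(-.003,-.054),(.014,-.0535),(.031,-.046),(.042,-.035),(.05,-.0205)]]
T=[pose((*B2W(b,y,p[:2]),p[2]),y) for p in pts]
plan((s['position'],s['tool_rot']),[(str(i),t) for i,t in enumerate(T)])
print("cumulative from 1")
for t in T[2:]: plan(T[1],[("",t)])
```

```text
0 [0.0277, 0.0486, 0.0738] [-0.0001, -0.0003, 0.0004] |46mm 0deg
1 [0.0, 0.0, 0.202] [0.0, 0.0, 0.0] |101mm 0deg
2 [0.06, -0.004, 0.0] [0.0, 0.0, 0.0] |30mm 0deg
3 [0.044, 0.004, 0.0] [0.0, 0.0, 0.0] |22mm 0deg
4 [0.034, -0.001, 0.0] [0.0, 0.0, 0.0] |17mm 0deg
5 [0.034, -0.015, 0.0] [0.0, 0.0, 0.0] |19mm 0deg
6 [0.022, -0.022, 0.0] [0.0, 0.0, 0.0] |16mm 0deg
7 [0.016, -0.029, 0.0] [0.0, 0.0, 0.0] |17mm 0deg
cumulative from 1
 [0.06, -0.004, 0.0] [0.0, 0.0, 0.0] |30mm 0deg
 [0.104, 0.0, 0.0] [0.0, 0.0, 0.0] |52mm 0deg
 [0.138, -0.001, 0.0] [0.0, 0.0, 0.0] |69mm 0deg
 [0.172, -0.016, 0.0] [0.0, 0.0, 0.0] |86mm 0deg
 [0.194, -0.038, 0.0] [0.0, 0.0, 0.0] |99mm 0deg
 [0.21, -0.067, 0.0] [0.0, 0.0, 0.0] |110mm 0deg
```

```bash
python3 -m handwheel '[[[0.028,0.0485,0.02],[0,0,0]],[[0.028,0.0485,0.074],[0,0,0]],[[0.028,0.0485,0.13],[0,0,0]],[[0.028,0.0485,0.19],[0,0,0]],[[0.028,0.0485,0.25],[0,0,0]],[[0.028,0.0485,0.276],[0,0,0]],[[0.028,0.0485,0.276],[0,0,0]]]'
python3 -m handwheel '[[[0.03,-0.002,0],[0,0,0]],[[0.06,-0.004,0],[0,0,0]],[[0.08,-0.002,0],[0,0,0]],[[0.104,0,0],[0,0,0]],[[0.121,0,0],[0,0,0]],[[0.138,-0.001,0],[0,0,0]],[[0.155,-0.008,0],[0,0,0]],[[0.172,-0.016,0],[0,0,0]],[[0.184,-0.027,0],[0,0,0]],[[0.194,-0.038,0],[0,0,0]]]'
python3 -m handwheel '[[[0.008,-0.014,0],[0,0,0]],[[0.016,-0.022,0],[0,0,0]],[[0.016,-0.029,0],[0,0,0]],[[0.016,-0.029,0],[0,0,0]],[[0.016,-0.029,0],[0,0,0]]]'
python3 -m handwheel '[[[0,0.02,0],[0,0,0]],[[0,0.06,0],[0,0,0]],[[0,0.08,-0.08],[0,0,0]],[[0,0.08,-0.16],[0,0,0]],[[-0.1,0.08,-0.25],[0,0,0]],[[-0.2,0.08,-0.25],[0,0,0]],[[-0.25,0.08,-0.25],[0,0,0]],[[-0.25,0.08,-0.25],[0,0,0]]]'
cat > chk.py <<'E'
from rig import *; from h import *
y=.84;b=(.522,.218);a=np.radians(y)
for n in("scene","top"):
    im,d=get_image(n); z=dict(im=im,d=d,**camera_params(n)); W=cloud(z)
    cv2.imwrite(f"pics/{n}5.png",im[:,:,::-1])
    Q=W-np.array([*b,0]); bx=Q[...,0]*np.cos(a)+Q[...,1]*np.sin(a); by=-Q[...,0]*np.sin(a)+Q[...,1]*np.cos(a)
    m=(by>-.12)&(by<-.02)&(bx>-.09)&(bx<.09)&(W[...,2]>.1)&(W[...,2]<.18)
    print(n,m.sum(),np.linalg.lstsq(np.c_[bx[m],by[m],np.ones(m.sum())],W[m][:,2],rcond=None)[0].round(4))
    l=(bx>-.16)&(bx<-.02)&(by>-.05)&(by<.15)&(W[...,2]>.16)&(W[...,2]<.182); P=np.c_[bx[l],by[l]]
    print("latch",l.sum(),rect(P) if l.sum()>5 else 0)
    f=l&(bx>-.1); print("bar slope deg",np.degrees(np.arctan(np.polyfit(bx[f],by[f],1)[0])), by[f].mean())
E
python3 chk.py
```

```text
time_s: 26.75
position: [0.3474, 0.2209, 0.1463]
tool_rot: [[1.0, 0.014, -0.005], [0.014, -1.0, -0.001], [-0.005, 0.001, -1.0]]
ft_force: [0.5, -0.3, 0.4]
grip_width: 0.0001
gripper_force: 0.0
time_s: 27.75
position: [0.444, 0.2423, 0.1477]
tool_rot: [[1.0, 0.015, -0.002], [0.015, -1.0, -0.0], [-0.002, 0.0, -1.0]]
ft_force: [-1.9, -0.8, 0.4]
grip_width: 0.0001
gripper_force: 0.6
time_s: 28.25
position: [0.4511, 0.2565, 0.1477]
tool_rot: [[1.0, 0.015, -0.002], [0.015, -1.0, -0.0], [-0.002, 0.0, -1.0]]
ft_force: [0.4, 0.6, 0.5]
grip_width: 0.0002
gripper_force: 0.0
time_s: 29.05
position: [0.3234, 0.2139, 0.2739]
tool_rot: [[1.0, 0.016, -0.0], [0.016, -1.0, 0.0], [-0.0, -0.0, -1.0]]
ft_force: [0.2, 0.6, 0.1]
grip_width: 0.0
gripper_force: 0.0
scene 3387 [-0.0003 -0.0024  0.1395]
latch 286 ([[-129.0, 72.0], [-127.0, 50.0], [-46.0, 55.0], [-47.0, 78.0]], array([-87.3,  63.7]), array([81.8, 22.2]))
bar slope deg -0.5858537387783953 0.06120432478801936
top 2767 [-0.0019 -0.0042  0.1392]
latch 61 ([[-77.0, 64.0], [-77.0, 51.0], [-50.0, 52.0], [-51.0, 65.0]], array([-63.8,  58. ]), array([26.6, 12.4]))
bar slope deg -1.6639624399623796 0.05800857012180663
```

View pics/scene5.png

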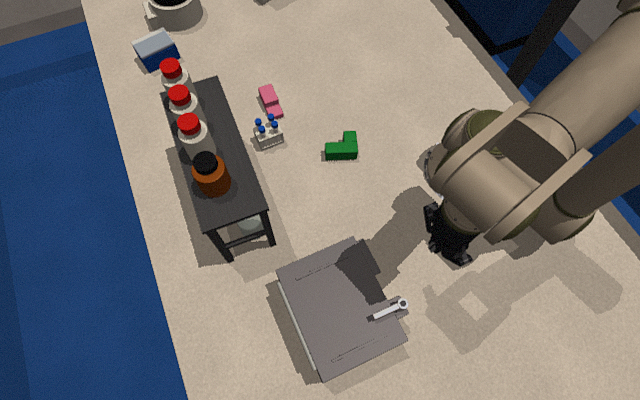

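The turnbutton now points straight across the shut lid, at (388,310) and about 89°. The rack is unmoved at (268,130), and the arm is clear.

```bash
python3 -c "
from rig import *
print(close_job())"
```

```text
the job is handed in; nothing more can be done
None
```

The job is handed in at about 29 s of the 72 s allowed: all three packing pieces are in the box, the lid is shut and the turnbutton points straight across it at about 89° (needs 77°, stop at 92°); the rack looked unmoved in the last picture, but I did not re-measure the bottles or rack, and the hand-in returned no verdict.

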